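# Uncover the coolant valves and shut the red one

### The arm

A 7-joint arm with a two-finger parallel gripper is mounted at the origin on a cart in front of the work surface, level with it; the furniture and walls round the work are solid. World frame = base frame: x ahead of the robot, y to its left, z up, the work surface at z = 0. Lengths are in mm, angles in rad, forces in N, time in s.
With the tool pointing down it reaches from about 400 to 850 mm from the base axis. Payload 4.5 kg.
Tool frame: the origin (TCP) lies on the centre line of the jaws, within the pads' length; the fingertips stand arm.tip_extent ahead of it and the grasp point (between the pads) lies 5 mm behind it (arm.tip_extent is the distance from the TCP to the fingertips, in mm); z points along the fingers, y is the line along which they close (so a half turn about z gives the same grasp; the last joint's range is limited). The gripper opens to 85 mm and grips with 20 to 120 N. Pads are 22 mm wide; open, the fingers measure 114 mm over their backs; the gripper's body (76 mm by 85 mm) begins 54 mm behind the grasp point. The pads swing forward as they close: fully open they stand 13 mm farther back than shut.
Start: joints at [1.179, 0.689, -0.195, 1.565, 0.157, 0.902, -0.215], TCP at [258.186, -569.204, 245.317] pointing down, gripper open.
Joint ranges: [-3.01, 3.01], [-0.46, 2.08], [-1.47, 1.51], [0.13, 2.56], [-1, 4.14], [0.04, 2.09], [-2.66, 2.66]. Speed limits (rad/s): [2.57, 2.57, 3.14, 3.14, 3.14, 3.14, 3.14].

### API

Orientations are given as a unit quaternion [w, x, y, z].
In Python, from station import state, eyes, close_job, arm gives the robot as it stands.
- The arm moves only by the tool jog_arm, never from a script. Its argument "deltas" is a list that holds one entry, the list of rows, each a list of 5 numbers: the shift along the tool's x, y, z in m, then the turn about the tool's z in units of 6 degrees (1.0 is 6 degrees), then the closure, from 0 (fully open) to 1 (shut). A call has exactly 8 rows; each row is the pose to reach, as a shift and turn from the pose commanded when the call began, along the tool's axes at that moment; what a row does not reach only later rows make up. A row lasts 1/12 s, in which the tool goes at most 41.7 mm and 7.16 degrees, less where a joint would pass 70% of its speed; a pose out of reach is approached as far as the arm can. A call with a gripper value outside its range is refused whole. The fingers move at their own pace and stop on an object; "force" is the grip in N (left out, the last holds). Time passes only in rows, so rows that repeat a pose let the fingers close, or fill a call up. It gives the time, the measured TCP pose, the force, the opening and the grip force at its end, in the units of the state.
- state(): the state, without advancing time (a new reading comes with each control period).
- eyes.snapshot(name): name is "side" or "top"; returns (picture, depth): 420x560x3 uint8, red, green, blue; 420x560 float32, mm along the optical axis (not along the pixel's ray), 0 where there is no reading.
- eyes.calibration(name): a dict with "fx", "fy", "cx", "cy" (pixels), "k1" (the pictures are not rectified: a ray, as slopes to the right and down, at radius r is drawn at 1 + k1 r^2 times it, then the intrinsics apply), "pose" (4x4, takes a point from camera to world coordinates). Camera axes: x right, y down, z forward; pixel columns grow to the right and rows downward; lengths in mm; the calibration is good to about 2 mm. A picture is of the moment at which its call begins. calibration takes no time and is no camera call.
- close_job(): hands the job in; it is judged then, once.
Trained networks look in the newest picture that a camera, given by its name, has taken for a name from the list of things; names that differ only in an ending like _2 or _b are one class to them, and where a whole thing is asked for, a point or a joint stands for the part that bears it (a point fixed in the world has none). Each returns a list of dicts, best first, with "p" (0 to 1); they miss things now and then, are a little off and sometimes report something else, mostly with a low value. They report only what shows in the picture. A call takes as long as a camera call.
- eyes.cut_out(camera, thing): "mask" (420x560 bool, what is visible of it).
- eyes.spot_point(camera, thing): "centre" ([x, y, z] in mm, in world coordinates, good to about 4 mm: a listed point, or the origin of a listed thing).
The state is a dict: "clock": time; "qpos": joint angles; "qd": joint speeds; "joint_efforts": joint torques, N m; "tool_pos": TCP position; "ee_rot": TCP orientation; "ft_force": force on the tool from outside, world axes, zero at the start; "wrist_torque": the same for the moment, N m; "finger_gap": finger opening in mm; "grip_force": force on a finger pad.
Only numpy, scipy, OpenCV 4.12 (cv2) and the standard library are available. Lean on these libraries where they do the work, as an engineer would, in place of code of your own. Each camera call takes 0.05 s, during which the arm holds its last target. There are 200 camera calls.

### The job

Push the green cover of the grey valve box to the left along its rails, all the way to the end stop and without lifting it off, so that the two valve handles are revealed. Then push the red handle with the yellow band clockwise (seen from above) until it is fully shut, square across its pipe, and leave the cover open, the blue handle as it is, and the things standing around undisturbed.

Things in the scene. Friction and masses are not known exactly. Their poses are not given: they have to be found in the camera images.
- valve_box: Grey open box fixed to the worktop. Origin: centre of its underside, z = 0. x points away from the robot (turned by the yaw), y left along the rails, z up. Outside x +-76, y +-125 mm, 66 mm high; walls 8 mm, floor 4 mm; left end wall only 40 mm high. Two aluminium rails at x = +-72 mm, top z = 66 mm, run on left to the end stop; guide lips outside them and a right end bar reach z = 78 mm.
- cover_tab (a point): Centre of the cover's black upright push tab: 60 mm along box x, 12 mm along y, z = 72 to 100 mm. Loose green cover 149 x 245 x 6 mm, about 0.35 kg, top at z = 72 mm, lies on the rails with 1.5 mm side play, light friction. Tab stands 85 mm right of the cover's centre: box y -85 to -65 mm when closed, +167 mm at the end stop (a cross bar at y = 375 mm, z up to 78 mm).
- red_axis (a point): On the upright turning axis of the red-handled valve, half-way up its handle (z = 52 mm). Fixed at box x = 10 to 30 mm, y = -50 or +50 mm (it and the blue one change places). Its copper pipe runs along box x, 18 mm thick, top at z = 33 mm; the brass valve body on the axis is up to 46 mm high. Hidden below the closed cover.
- red_grip (a point): Point in the sleeve of the red handle with a yellow band, 42 mm from the turning axis. The sleeve is 14 mm wide and 16 mm tall (z = 44 to 60 mm, 6 mm below the cover) and reaches from 18 to 58 mm from the axis.
- red_lever (a joint): Angle of the red handle, rad: 0 = open, along its pipe and pointing to box -x (towards the robot); grows as it turns clockwise seen from above; 1.571 = shut, at its stop, pointing to box +y (left), across the pipe. It starts between 0 and 0.4, turns against friction of about 0.1 N m and stays where it is left.
- blue_grip (a point): The same point in the sleeve of the blue handle, on the other valve, of the same size and shape; to be left as it is.
- vial: Bystander: glass vial with black cap, 23 mm wide, 53 mm tall, standing behind the box. Origin: centre of its underside.
- steel_weight: Bystander: steel disc weight, 42 mm wide, 24 mm tall, behind the rails. Origin: centre of its underside.
- sample_puck: Bystander: cream-coloured round sample puck, 54 mm wide, 20 mm tall, to the right of the box. Origin: centre of its underside.

How it is judged (in metres and radians):
On the way, in this order (a step that is already met when the one before it is completed fails the run):
1. the cover has been slid left to its end stop (within 20 mm) while the red handle is not yet shut (y of cover_tab in the frame of valve_box above 0.147 m and value of joint red_lever below 1 rad), for 0.2 s.
2. the red handle has been pushed shut (value of joint red_lever above 1.45 rad), for 0.2 s.
At the end, for the whole second after the job is handed in: The red handle is shut to within 0.12 rad of its stop (joint above 1.45) and at rest; the cover lies flat on its rails within 20 mm of the left end stop (tab beyond box y = 147 mm, its height within 6 mm of its height on the rails); the blue handle's sleeve is within 12 mm of where it was (value of joint red_lever above 1.45 rad and velocity of joint red_lever between -0.05 and 0.05 rad/s and y of cover_tab in the frame of valve_box above 0.147 m and z of cover_tab in the frame of valve_box between 0.08 and 0.092 m and distance of blue_grip from where it was at the start of the episode below 0.012 m); the robot touches nothing.
It fails at once if the cover is lifted: its tab rises more than 10 mm above its height on the rails (z of cover_tab in the frame of valve_box above 0.096 m).
It fails at once if the blue handle is turned: its sleeve moves more than 12 mm (distance of blue_grip from where it was at the start of the episode above 0.012 m).
It fails at once if the vial is moved by more than 20 mm or tipped (distance of vial from where it was at the start of the episode above 0.02 m or angle between vial's own z axis and vertical above 0.5 rad).
It fails at once if the steel weight is moved by more than 20 mm (distance of steel_weight from where it was at the start of the episode above 0.02 m).
It fails at once if the sample puck is moved by more than 20 mm (distance of sample_puck from where it was at the start of the episode above 0.02 m).
It also fails if it takes over 48 s, if anything falls off the work surface, if the arm or the gripper's body presses on something with over 40 N, if the wrist force passes 120 N, or if a joint passes its speed limit or range.

## Working session

There is one attempt and no reset: what is moved stays moved. The work goes in short steps, Python scripts to look and compute and a tool call to move; the robot and the scene stay as the last step left them, time stands still between calls to the robot, and variables do not carry over. Pictures are saved under pics/ and viewed, at most 10 in all, crops included, and the job is handed in when it is done.

Besides the shell and the picture viewer there is one more tool, called after ">>>" as name(argument=value, ...) on one line, values as JSON. jog_arm: Moves the arm, as the interface text tells. Its arguments: {"type":"object","properties":{"deltas":{"type":"array"},"force":{"type":"number"}},"required":["deltas"]}

```bash
mkdir -p pics
cat > h.py <<'E'
from station import state, eyes, close_job, arm
import numpy as np, cv2
from scipy.spatial.transform import Rotation as R
def snap(n,f=None):
    p,d=eyes.snapshot(n)
    if f: cv2.imwrite('pics/'+f,p[:,:,::-1])
    return p,d
def world(n,u,v,z):
    c=eyes.calibration(n); T=np.array(c['pose'])
    K=np.array([[c['fx'],0,c['cx']],[0,c['fy'],c['cy']],[0,0,1.]])
    q=cv2.undistortPoints(np.array([[[u,v]]],float),K,np.array([c['k1'],0,0,0.]))[0,0]
    return (T@np.array([q[0]*z,q[1]*z,z,1]))[:3]
def spot(n,t):
    r=eyes.spot_point(n,t); return [(np.round(x['centre'],1).tolist(),round(x['p'],2)) for x in r[:2]]
def tool(): 
    s=state(); w=s['ee_rot']; return np.array(s['tool_pos']),R.from_quat([w[1],w[2],w[3],w[0]]).as_matrix(),s
def go(target):
    p,M,s=tool(); return np.round(M.T@(np.array(target)-p)/1000,4)
E
python3 - <<'E'
from h import *
p,M,s=tool(); print(p,M.round(3),s['clock'],arm.tip_extent,s['finger_gap'])
a,_=snap('side','s1.png'); b,_=snap('top','t1.png')
cv2.imwrite('pics/both.png',cv2.resize(np.hstack([a,b]),(800,300))[:,:,::-1])
for t in ['valve_box','cover_tab','vial','steel_weight','sample_puck']:
    print(t,spot('top',t),spot('side',t))
E
```

```text
[ 257.85330469 -568.62843719  244.43866423] [[ 0.911  0.413 -0.001]
 [ 0.413 -0.911  0.002]
 [-0.    -0.002 -1.   ]] 0.0 14.0 85.43054530983963
valve_box [] [([496.7, 249.7, -1.6], 0.68)]
cover_tab [([499.2, 179.6, 84.1], 0.81)] [([498.4, 183.9, 84.6], 0.79)]
vial [([659.0, 295.9, 1.6], 0.51)] [([664.0, 296.6, 2.2], 0.77)]
steel_weight [([626.6, 432.7, 0.2], 0.94)] [([628.6, 434.3, -3.8], 0.6)]
sample_puck [([482.7, 61.4, -3.2], 0.85)] []
```

View pics/t1.png

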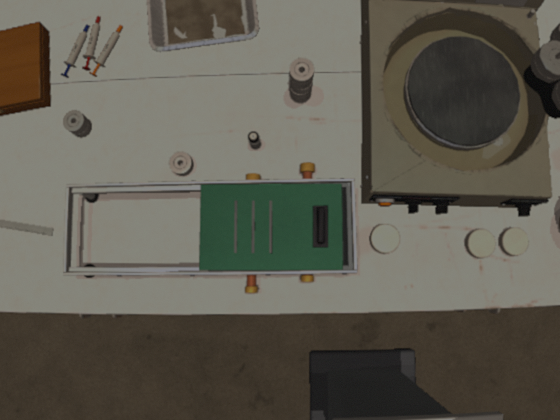

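View pics/s1.png

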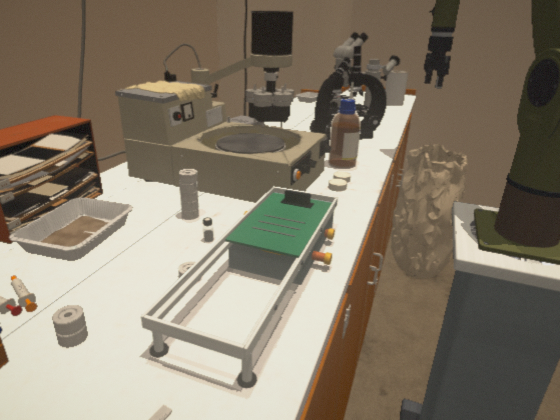

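The top view shows the closed cover, with its tab at about (320,226), the puck at (384,238), the vial at (254,140) and the weight at (180,163). A tall grey apparatus stands to the right and behind (columns 362–550, rows 0–205). The side view agrees. Next I measure yaw and obstacle heights.

Run:
```python
from h import *
def cloud(n):
    p,d=snap(n); c=eyes.calibration(n);T=np.array(c['pose'])
    K=np.array([[c['fx'],0,c['cx']],[0,c['fy'],c['cy']],[0,0,1.]])
    v,u=np.mgrid[0:420,0:560]; q=cv2.undistortPoints(np.stack([u,v],-1).reshape(-1,1,2).astype(float),K,np.array([c['k1'],0,0,0.]))[:,0]
    z=d.reshape(-1); P=np.c_[q*z[:,None],z,np.ones(len(z))]@T.T
    return P[:,:3],p.reshape(-1,3).astype(int),z>0
Ps=[]
for n in ['top','side']:
    P,c,ok=cloud(n); Ps.append(P[ok])
    g=ok&(c[:,1]>c[:,0]*1.5+10)&(c[:,1]>c[:,2]*1.2)&(abs(P[:,2]-72)<8)&(abs(P[:,0]-500)<120)&(abs(P[:,1]-230)<180)
    r=cv2.minAreaRect(P[g][:,:2].astype(np.float32)); print(n,g.sum(),r,P[g][:,2].mean())
    print('cam',np.array(eyes.calibration(n)['pose'])[:3,3])
A=np.vstack(Ps); xs=np.arange(200,760,40); ys=np.arange(560,-700,-40)
print('x:',xs)
for y in ys:
    print(y,[int(A[m][:,2].max()) if (m:=(abs(A[:,0]-x)<20)&(abs(A[:,1]-y)<20)).sum()>3 else None for x in xs])
```

```text
top 506 ((498.57568359375, 263.69671630859375), (239.735107421875, 143.99900817871094), 89.24413299560547) 71.17551462853966
cam [402.00439453 225.53284717 940.53857916]
side 265 ((503.0264892578125, 262.22491455078125), (105.8804931640625, 242.9163818359375), 14.663958549499512) 73.46261313301393
cam [254.00184734 985.85442501 463.34179684]
x: [200 240 280 320 360 400 440 480 520 560 600 640 680 720]
560 [-892, -889, -891, None, 4, 81, 81, 5, 6, 80, 3, 3, 3, 4]
520 [-888, -889, -890, None, 4, 80, 80, 3, 4, 80, 73, 4, 3, 4]
480 [-889, -883, -891, None, 4, 80, 81, 4, 4, 80, 4, 4, 4, 4]
440 [-890, -883, -888, None, 3, 80, 80, 3, 4, 80, 78, 27, 4, 4]
400 [-886, -888, -890, None, 3, 80, 80, 75, 74, 81, 78, 25, 3, 3]
360 [-886, -889, -889, None, 3, 81, 80, 75, 75, 80, 4, 3, 4, 3]
320 [-888, -889, -889, None, 4, 80, 80, 75, 75, 80, 38, 54, 55, 3]
280 [-884, -889, -886, None, 3, 80, 80, 75, 75, 80, 71, 54, 55, 4]
240 [-886, -890, -888, None, 4, 80, 80, 75, 75, 80, 3, 5, 4, 5]
200 [-886, -891, -888, None, 5, 82, 80, 102, 102, 80, 78, 4, 3, 5]
160 [-887, -887, -889, None, 4, 80, 80, 102, 102,
[... 852 characters left out ...]
, 219, 155, None, 1, 2, 1]
-360 [-889, -885, -890, -890, 3, 3, 3, None, None, 2, None, None, None, None]
-400 [-889, -887, -884, -888, 3, 3, 3, 2, None, 2, None, None, None, None]
-440 [-887, -885, -887, -890, 3, 3, 4, 153, 255, None, None, None, None, None]
-480 [-885, 349, -885, -891, 4, 3, 3, 154, 253, None, 217, 220, None, None]
-520 [349, 510, 510, -889, 4, 4, 3, 3, None, None, 248, 244, 94, None]
-560 [400, 510, 510, 481, 3, 3, 3, 4, None, None, 257, 250, None, None]
-600 [-889, -889, 353, -885, 3, 4, 5, 3, None, 246, 279, 258, None, None]
-640 [-887, -883, 350, -887, 4, 3, 5, 8, 126, 295, 301, None, None, None]
-680 [-889, -882, -887, -890, 3, 4, 91, 220, 347, 355, 314, None, None, 2]
```

>>> jog_arm(deltas=[[[0.025,-0.028,0,0,1],[0.05,-0.056,0,0,1],[0.075,-0.084,0,0,1],[0.1,-0.112,0,0,1],[0.125,-0.14,0,0,1],[0.15,-0.168,0,0,1],[0.175,-0.196,0,0,1],[0.2,-0.222,0,0,1]]], force=40)

```text
clock: 1.37
tool_pos: [348.8, -282.6, 245.6]
ee_rot: [0.0, 0.977, 0.211, 0.0]
ft_force: [0.2, 0.2, -0.6]
finger_gap: 0.4
grip_force: 0.0
```

>>> jog_arm(deltas=[[[0.025,-0.028,0,0.5,1],[0.05,-0.056,0,1,1],[0.075,-0.084,0,1.5,1],[0.1,-0.112,0,2,1],[0.125,-0.14,0,2.5,1],[0.15,-0.168,0,3,1],[0.175,-0.196,0,3.5,1],[0.2,-0.222,0,4.1,1]]])

```text
clock: 2.03
tool_pos: [439.4, 2.6, 245.6]
ee_rot: [-0.0, 1.0, -0.003, 0.0]
ft_force: [1.1, -0.4, -0.2]
finger_gap: -0.1
grip_force: 0.0
```

Run:
```python
from h import *
p,M,s=tool(); print(p,M.round(3),s['clock'],arm.tip_extent,s['finger_gap'])
print(go([485,140,150]),go([485,140,98]))
```

```text
[439.38253847   2.60015369 245.55109407] [[ 1.    -0.005  0.001]
 [-0.005 -1.     0.   ]
 [ 0.001 -0.    -1.   ]] 2.0333 14.0 -0.055593889800372755
[ 0.0448 -0.1376  0.0956] [ 0.0448 -0.1376  0.1476]
```

>>> jog_arm(deltas=[[[0.015,-0.035,0,0,1],[0.03,-0.07,0,0,1],[0.045,-0.105,0,0,1],[0.045,-0.137,0.02,0,1],[0.045,-0.137,0.055,0,1],[0.045,-0.137,0.09,0,1],[0.045,-0.137,0.12,0,1],[0.045,-0.137,0.147,0,1]]])

```text
clock: 2.7
tool_pos: [484.3, 137.6, 96.6]
ee_rot: [0.0, 1.0, -0.001, -0.0]
ft_force: [-0.2, -0.9, -0.1]
finger_gap: -0.2
grip_force: 0.0
```

Run:
```python
from h import *
a,_=snap('side'); b,_=snap('top')
cv2.imwrite('pics/c1.png',np.hstack([a[120:320,180:380],b[130:330,230:430]]).repeat(2,0).repeat(2,1)[:,:,::-1])
p,M,s=tool(); print(p,s['ft_force'])
```

```text
[482.17769032 136.77995893  95.07229818] [-1.03749003 -0.64966107 -0.2093053 ]
```

View pics/c1.png

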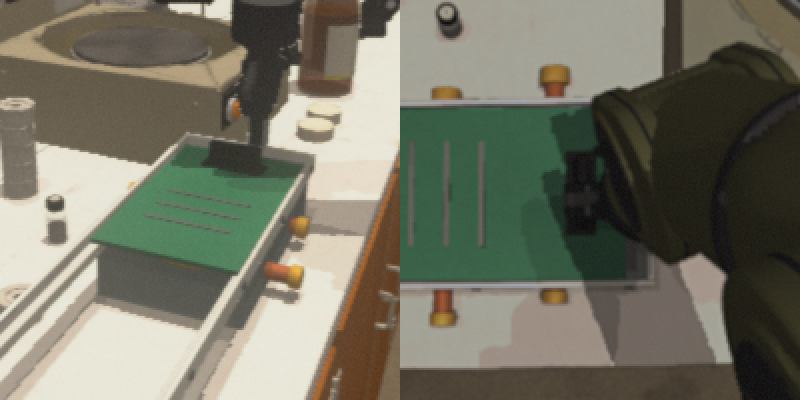

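The closed fingers stand just right of the tab, which is at about (235,155) in the left crop. I'll push left.

>>> jog_arm(deltas=[[[0,-0.01,0,0,1],[0,-0.02,0,0,1],[0,-0.034,0,0,1],[0,-0.05,0,0,1],[0,-0.066,0,0,1],[0,-0.082,0,0,1],[0,-0.098,0,0,1],[0,-0.114,0,0,1]]])

```text
clock: 3.47
tool_pos: [485.6, 253.0, 100.5]
ee_rot: [-0.001, 1.0, -0.002, 0.001]
ft_force: [-0.1, -2.7, -1.5]
finger_gap: 0.2
grip_force: 1.2
```

>>> jog_arm(deltas=[[[0,-0.016,0,0,1],[0,-0.032,0,0,1],[0,-0.048,0,0,1],[0,-0.064,0,0,1],[0,-0.08,0,0,1],[0,-0.096,0,0,1],[0,-0.108,0,0,1],[0,-0.118,0,0,1]]])

```text
clock: 4.13
tool_pos: [485.6, 370.3, 100.3]
ee_rot: [-0.0, 1.0, -0.001, 0.001]
ft_force: [-0.5, -6.4, 5.0]
finger_gap: 0.3
grip_force: 3.4
```

Run:
```python
from h import *
p,M,s=tool(); print(p,s['ft_force'])
a,_=snap('side'); b,_=snap('top')
print(spot('top','cover_tab'),spot('side','cover_tab'),spot('top','valve_box'))
cv2.imwrite('pics/c2.png',np.hstack([a[100:400,120:420],b[130:330,50:400].repeat(1,0)[:, :].copy() if 0 else cv2.resize(b[130:330,50:400],(500,300))])[:,:,::-1])
for t in ['red_axis','red_grip','blue_grip']: print(t,spot('top',t),spot('side',t))
```

```text
[485.57498413 370.27936325 100.34008903] [-0.53371707 -6.36128191  4.99043212]
[] [([497.8, 391.5, 83.4], 0.62)] []
red_axis [([511.1, 300.5, 48.4], 0.9)] [([511.1, 303.4, 54.2], 0.69)]
red_grip [([462.4, 307.3, 53.2], 0.5)] [([467.9, 308.9, 51.9], 0.61)]
blue_grip [([484.7, 207.4, 49.5], 0.76)] []
```

View pics/c2.png

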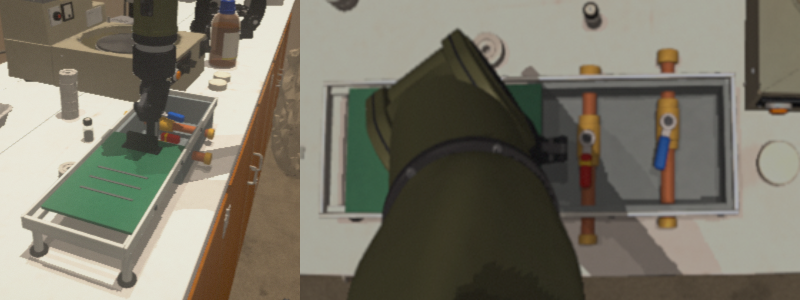

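Cover is nearly open, showing red handle near (588,165) and blue near (660,150). About 28 mm remain to the stop.

>>> jog_arm(deltas=[[[0,-0.008,0,0,1],[0,-0.014,0,0,1],[0,-0.019,0,0,1],[0,-0.022,0,0,1],[0,-0.024,0,0,1],[0,-0.026,0,0,1],[0,-0.028,0,0,1],[0,-0.028,0,0,1]]])

```text
clock: 5.35
tool_pos: [485.7, 397.7, 98.2]
ee_rot: [-0.0, 1.0, -0.002, 0.0]
ft_force: [1.2, -1.7, -1.2]
finger_gap: -0.1
grip_force: 1.2
```

Run:
```python
from h import *
p,M,s=tool(); print(p,s['ft_force'])
a,_=snap('side'); b,_=snap('top')
print(spot('top','cover_tab'),spot('side','cover_tab'),spot('top','valve_box'))
for t in ['red_axis','red_grip','blue_grip']: print(t,spot('top',t),spot('side',t))
```

```text
[485.66160959 397.68493266  98.19061746] [ 1.22814912 -1.68920531 -1.20091416]
[] [([499.2, 421.1, 83.4], 0.81)] [([500.7, 254.7, 1.1], 0.95)]
red_axis [([507.3, 300.0, 48.0], 0.65)] [([508.3, 301.7, 49.4], 0.72)]
red_grip [([466.2, 307.3, 53.5], 0.67)] [([468.0, 307.5, 51.0], 0.6)]
blue_grip [([490.0, 211.2, 54.0], 0.65)] [([486.6, 208.1, 49.7], 0.61), ([466.4, 305.4, 52.9], 0.2)]
```

Cover is at its stop (tab y about 421, box y about 168). I'll back off and go over to the right of the red handle.

>>> jog_arm(deltas=[[[0,0.015,0,0,1],[0,0.025,-0.03,0,1],[-0.01,0.06,-0.03,0,1],[-0.022,0.1,-0.03,0,1],[-0.022,0.134,-0.025,0,1],[-0.022,0.134,-0.01,0,1],[-0.022,0.134,-0.01,0,1],[-0.022,0.134,-0.01,0,1]]])

```text
clock: 6.57
tool_pos: [462.8, 264.5, 108.3]
ee_rot: [-0.001, 1.0, -0.001, -0.0]
ft_force: [-0.2, 0.7, -0.3]
finger_gap: 0.0
grip_force: 0.0
```

Run:
```python
from h import *
p,M,s=tool(); print(p,s['ft_force'],M.round(3)[0])
a,_=snap('side')
print(spot('side','cover_tab'),spot('side','red_grip'),spot('side','blue_grip'),spot('side','red_axis'))
print(go([464,263,60]))
cv2.imwrite('pics/c3.png',cv2.resize(a[60:320,120:420],(780,676))[:600][:,:,::-1])
```

```text
[462.78087178 264.51726537 108.29252862] [-0.1728025   0.66925813 -0.27700569] [ 1.    -0.003 -0.001]
[([497.9, 418.8, 81.0], 0.85), ([666.9, 296.3, 2.3], 0.69)] [([470.0, 306.9, 48.7], 0.47)] [([488.9, 209.1, 48.6], 0.51)] [([509.8, 303.6, 49.7], 0.62)]
[0.0008 0.0019 0.0487]
```

View pics/c3.png

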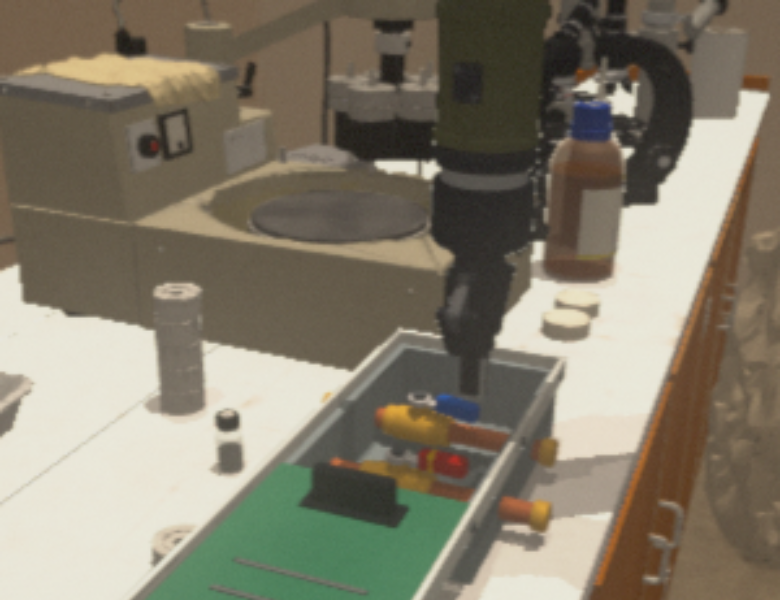

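The fingertips (470,390) hang over the gap between the blue handle (455,408) and the red handle with its yellow band (440,463). The cover is open. I'll go down and then push along the arc.

>>> jog_arm(deltas=[[[0.001,0.001,0.01,0,1],[0.001,0.001,0.02,0,1],[0.001,0.001,0.03,0,1],[0.001,0.001,0.038,0,1],[0.001,0.001,0.044,0,1],[0.001,0.001,0.047,0,1],[0.001,0.001,0.048,0,1],[0.001,0.001,0.048,0,1]]])

```text
clock: 7.48
tool_pos: [463.9, 262.2, 60.0]
ee_rot: [0.0, 1.0, -0.002, -0.0]
ft_force: [-0.6, -0.5, 0.5]
finger_gap: 0.1
grip_force: 0.0
```

>>> jog_arm(deltas=[[[0,-0.008,0,0,1],[0,-0.015,0,0,1],[0,-0.021,0,0,1],[-0.002,-0.028,0,0,1],[-0.004,-0.036,0,0,1],[-0.003,-0.044,0,0,1],[-0.002,-0.051,0,0,1],[-0.001,-0.055,0,0,1]]])

```text
clock: 8.15
tool_pos: [462.6, 318.7, 60.1]
ee_rot: [-0.0, 1.0, -0.001, -0.0]
ft_force: [0.2, -3.2, 0.1]
finger_gap: -0.2
grip_force: 1.1
```

Run:
```python
from h import *
p,M,s=tool(); print(p,s['ft_force'],s['wrist_torque'])
a,_=snap('side'); b,_=snap('top')
print(spot('side','red_grip'),spot('top','red_grip'),spot('side','cover_tab'),spot('side','blue_grip'))
print(go([473,330,60]),go([482,337,60]),go([491,339,60]))
```

```text
[462.56194065 318.72814579  60.14071671] [ 0.18184757 -3.23730225  0.10257875] [-0.5742838   0.10414632  0.01378814]
[([478.9, 334.2, 46.8], 0.7)] [] [([500.2, 416.7, 82.2], 0.8)] []
[ 0.0096 -0.012   0.0004] [ 0.0186 -0.0191  0.0004] [ 0.0276 -0.0211  0.0005]
```

The handle is turning (about 0.85 rad). I'll continue round to the stop.

>>> jog_arm(deltas=[[[0.005,-0.006,0,0,1],[0.01,-0.012,0,0,1],[0.014,-0.016,0,0,1],[0.019,-0.019,0,0,1],[0.023,-0.02,0,0,1],[0.027,-0.021,0,0,1],[0.029,-0.021,0,0,1],[0.029,-0.021,0,0,1]]])

```text
clock: 9.12
tool_pos: [492.7, 339.2, 60.2]
ee_rot: [-0.001, 1.0, -0.002, 0.0]
ft_force: [-1.8, -0.2, -0.9]
finger_gap: 0.2
grip_force: 0.8
```

Run:
```python
from h import *
p,M,s=tool(); print(p,s['ft_force'],s['wrist_torque'])
a,_=snap('side'); b,_=snap('top')
print(spot('side','red_grip'),spot('top','red_grip'),spot('side','cover_tab'),spot('side','blue_grip'))
```

```text
[492.74623711 339.20163163  60.17490778] [-1.78111586 -0.19520323 -0.94454923] [0.01904392 0.30144081 0.00160758]
[([508.2, 349.3, 49.1], 0.54)] [] [([499.1, 420.4, 85.9], 0.93)] [([485.8, 206.9, 50.4], 0.56)]
```

>>> jog_arm(deltas=[[[0.001,0,0,0,1],[0.002,0,0,0,1],[0.003,0,0,0,1],[0.004,0,0,0,1],[0.004,0,0,0,1],[0.004,0,0,0,1],[0.004,0,0,0,1],[0.004,0,0,0,1]]])

```text
clock: 10.08
tool_pos: [493.4, 338.6, 60.4]
ee_rot: [0.0, 1.0, -0.001, -0.002]
ft_force: [-7.4, 0.3, 5.7]
finger_gap: 0.0
grip_force: 3.8
```

>>> jog_arm(deltas=[[[0.001,0,0,0,1],[0.002,0,0,0,1],[0.003,0,0,0,1],[0.004,0,0,0,1],[0.004,0,0,0,1],[0.004,0,0,0,1],[0.004,0,0,0,1],[0.004,0,0,0,1]]])

```text
clock: 10.75
tool_pos: [493.6, 338.6, 60.2]
ee_rot: [0.001, 1.0, -0.0, -0.006]
ft_force: [-14.8, 0.4, 11.0]
finger_gap: 0.1
grip_force: 7.1
```

At the hard stop. I'll back off toward the robot, then up.

>>> jog_arm(deltas=[[[-0.01,0,0,0,1],[-0.022,0,0,0,1],[-0.024,0.005,-0.02,0,1],[-0.024,0.01,-0.05,0,1],[-0.024,0.015,-0.09,0,1],[-0.04,0.045,-0.125,0,1],[-0.06,0.08,-0.14,0,1],[-0.06,0.11,-0.14,0,1]]])

```text
clock: 11.42
tool_pos: [439.6, 229.1, 203.4]
ee_rot: [-0.002, 1.0, -0.0, 0.002]
ft_force: [-0.5, -1.2, -0.6]
finger_gap: -0.1
grip_force: 0.0
```

Run:
```python
from h import *
p,M,s=tool(); print(p,s['ft_force'])
a,_=snap('side'); b,_=snap('top')
print(spot('side','red_grip'),spot('top','red_axis'),spot('side','cover_tab'),spot('side','blue_grip'))
for t in ['vial','steel_weight','sample_puck']: print(t,spot('top',t),spot('side',t))
cv2.imwrite('pics/c4.png',np.hstack([cv2.resize(a[150:350,180:380],(400,400)),cv2.resize(b[130:330,200:400],(400,400))])[:,:,::-1])
```

```text
[439.60154488 229.14853789 203.41328585] [-0.49606766 -1.22707268 -0.60355107]
[([510.7, 347.1, 50.2], 0.44)] [] [([494.5, 420.1, 83.8], 0.96)] [([487.3, 206.7, 51.3], 0.77)]
vial [([665.6, 296.5, 0.4], 0.51)] [([664.9, 295.5, 3.4], 0.67)]
steel_weight [([625.2, 435.4, -0.7], 0.8)] [([628.2, 436.3, -1.0], 0.42)]
sample_puck [([481.8, 59.1, -1.5], 0.57)] []
```

View pics/c4.png

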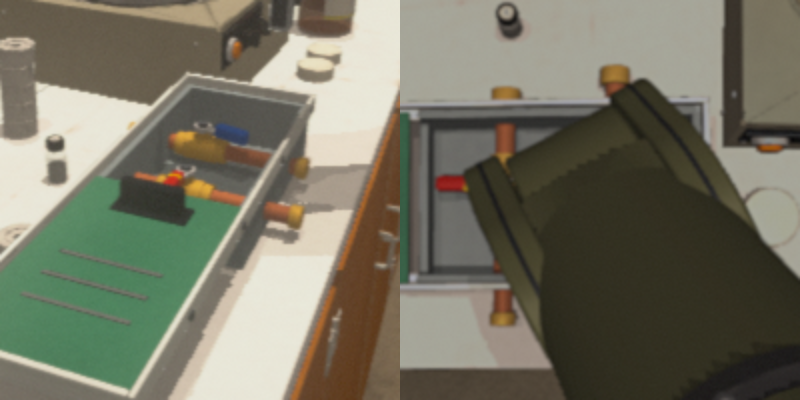

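The red handle (450,183) lies square across its pipe. The cover is open, and the blue handle and the bystanders are where they were.

```bash
python3 -c "
from h import *
print(close_job())"
```

```text
the job is handed in; nothing more can be done
None
```

Job handed in (no verdict returned): the cover is open at its left end stop, the red handle is shut against its stop, and the last look showed the blue handle, vial, weight and puck where they started.

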